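Put the capped sample containers into their holders

TASK

Sampling is over: take each of the four glass containers that has a white cap or lid and stand it, upright and fully down, in the holder whose recess has its shape: the slim round vial in the small round recess, the wide round jar in the large round recess, the square bottle in the square recess and the oblong slide jar in the oblong recess. Any order will do; keep them upright on the way and set them down gently, do not drop them. The two open glass containers without caps are empties: leave them where they stand.

Things in the scene. Friction and masses are not known exactly. Their poses are not given: they have to be found in the camera images.
- vial: slim round capped glass vial, paper label, white screw cap as wide as the glass: 26 mm diameter, 72 mm high overall (the cap is the top 16 mm), about 45 g. Origin: centre of its underside; z up. Rigid; stands upright on the bench. To stay above the holder's rim at set-down, hold it with the fingertips at least 18 mm above its underside. 
- jar: wide round capped glass jar, paper label, white screw cap as wide as the glass: 50 mm diameter, 54 mm high overall (cap: top 14 mm), about 110 g. Origin: centre of its underside; z up. Rigid; stands upright on the bench. To stay above the holder's rim at set-down, hold it with the fingertips at least 18 mm above its underside. 
- square_bottle: square capped glass bottle, paper label: glass 36 x 36 mm and 52 mm high, on it a white round cap 24 mm in diameter, 68 mm high overall, about 90 g. Flat faces along its x and y axes. Origin: centre of its underside; z up. Rigid; stands upright on the bench. To stay above the holder's rim at set-down, hold it with the fingertips at least 18 mm above its underside. 
- slide_jar: oblong glass slide jar, paper label: glass 62 mm (its x) x 26 mm (its y), white flat lid 64 x 28 mm on top (the top 10 mm), 58 mm high overall, about 100 g. Origin: centre of its underside; z up. Rigid; stands upright on the bench. To stay above the holder's rim at set-down, hold it with the fingertips at least 18 mm above its underside. 
- empty_vial: open round glass vial without a cap or label: 26 mm diameter, 56 mm high; stays where it is. Origin: centre of its underside.
- empty_square: open square glass container without a cap or label: 36 x 36 mm, 52 mm high; stays where it is. Origin: centre of its underside.
- holder_small_round: All four holders are flat grey plastic blocks 20 mm high, fixed to the bench, with one recess 14 mm deep in the middle of the top (recess floor 6 mm above the bench). Origin: centre of the underside, under the recess centre; z up. This one: 64 x 64 mm, round recess 42 mm in diameter, for the vial.
- holder_large_round: All four holders are flat grey plastic blocks 20 mm high, fixed to the bench, with one recess 14 mm deep in the middle of the top (recess floor 6 mm above the bench). Origin: centre of the underside, under the recess centre; z up. This one: 86 x 86 mm, round recess 66 mm in diameter, for the jar.
- holder_square: All four holders are flat grey plastic blocks 20 mm high, fixed to the bench, with one recess 14 mm deep in the middle of the top (recess floor 6 mm above the bench). Origin: centre of the underside, under the recess centre; z up. This one: 72 x 72 mm, square recess 52 x 52 mm with its sides along the block's x and y, for the square bottle.
- holder_slot: All four holders are flat grey plastic blocks 20 mm high, fixed to the bench, with one recess 14 mm deep in the middle of the top (recess floor 6 mm above the bench). Origin: centre of the underside, under the recess centre; z up. This one: 98 (x) x 64 (y) mm, oblong recess 80 mm along its x and 44 mm along its y, for the slide jar.
Mind the look-alikes: they are no part of the job. What is shaped like the vial but yellow is not meant.

How it is judged:
By the outcome, as a careful person would: the job done as asked, in the order asked, and still so for the second after the job is handed in, with the robot touching nothing.
It also fails if it takes over 112 s, if anything falls off the work surface, if the arm or the gripper's body presses on something with over 40 N, if the wrist force passes 120 N, or if a joint passes its speed limit or range.

ROBOT

A 6-joint arm with a two-finger parallel gripper is mounted at the origin on the work surface. World frame = base frame: x ahead of the robot, y to its left, z up, the work surface at z = 0. Lengths are in m, angles in rad, forces in N, time in s.
With the tool pointing down it reaches from about 0.325 to 1 m from the base axis. Payload 5.1 kg.
Tool frame: the origin (TCP) lies midway between the tips of the shut fingers; the grasp point (between the pads) lies 19 mm behind it; z points along the fingers, y is the line along which they close (so a half turn about z gives the same grasp; the last joint's range is limited). The gripper opens to 85 mm and grips with 20 to 120 N. Pads are 22 mm wide; open, the fingers measure 114 mm over their backs; the gripper's body (76 mm by 85 mm) begins 54 mm behind the grasp point. The pads swing forward as they close: fully open they stand 13 mm farther back than shut.
Start: joints at [-1.403, 0.124, 1.65, -0, 1.367, -0.083], TCP at [0.161, -0.63, 0.231] pointing down, gripper open.
Joint ranges: [-2.61, 2.61], [-1.02, 2.33], [0.03, 2.71], [-1.35, 4.49], [0.32, 2.68], [-2.91, 2.91]. Speed limits (rad/s): [2.57, 2.57, 3.14, 3.14, 3.14, 3.14].

INTERFACE

Orientations are given as a unit quaternion [w, x, y, z].
In Python, from workcell import bot, eyes gives the robot as it stands.
- The arm moves only by the tool servo_tool, never from a script. Its argument "targets" is a list of rows, each an object with "linear": the shift along the tool's x, y, z in m, a list of three; "angular": the turn, a rotation vector about the tool's x, y, z in rad, a list of three; "claw": the opening in per cent of the stroke, from 0 (shut) to 100 (fully open). In form: [{"linear": [x, y, z], "angular": [ax, ay, az], "claw": claw}, ...]. A call has 1 to 8 rows; each row shifts and turns the commanded pose from where the row before left it, along the tool's axes as they then stand; what a row does not reach is not made up. A row lasts 1/8 s, in which the tool goes at most 62.5 mm and 10.7 degrees, less where a joint would pass 70% of its speed; a pose out of reach is approached as far as the arm can. A call with a gripper value outside its range is refused whole. The fingers move at their own pace and stop on an object; "grip_force" is the grip in N (left out, the last holds). Time passes only in rows, so rows that do not move let the fingers close. It gives the time, the measured TCP pose, the force, the opening and the grip force at its end, in the units of the state.
- bot.state(): the state, without advancing time (a new reading comes with each control period).
- eyes.get_image(name): name is "scene" or "top" or "wrist"; returns the picture (384x512x3 uint8, blue, green, red); there is no depth.
- eyes.get_calibration(name): a dict with "fx", "fy", "cx", "cy" (pixels), "position" and "orientation" of the camera in the world. Camera axes: x right, y down, z forward; pixel columns grow to the right and rows downward; lengths in m; the calibration is good to about 2 mm. The wrist camera is an equidistant fisheye: a pixel r from the principal point sees the ray r / f radians off the axis. A picture is of the moment at which its call begins: read the wrist's pose just before it. get_calibration takes no time and is no camera call; for the wrist camera it gives the pose at the moment of the call.
- bot.close_job(): hands the job in; it is judged then, once.
The state is a dict: "time_s": time; "joint_positions": joint angles; "joint_velocities": joint speeds; "joint_torque": joint torques, N m; "eef_pos": TCP position; "ee_rot": TCP orientation; "contact_force": force on the tool from outside, world axes, zero at the start; "moment": the same for the moment, N m; "opening": finger opening in m; "grip_force": force on a finger pad.
Only numpy, scipy, OpenCV 4.12 (cv2) and the standard library are available. Lean on these libraries where they do the work, as an engineer would, in place of code of your own. Each camera call takes 0.05 s, during which the arm holds its last target. There are 200 camera calls.

## Working session

There is one attempt and no reset: what is moved stays moved. The work goes in short steps, Python scripts to look and compute and a tool call to move; the robot and the scene stay as the last step left them, time stands still between calls to the robot, and variables do not carry over. Pictures are saved under pics/ and viewed, at most 14 in all, crops included, and the job is handed in when it is done.

Besides the shell and the picture viewer there is one more tool, called as name([rows], argument=value, ...), one row to a line, values as JSON. servo_tool: Moves the arm, as the interface text tells. Its arguments: {"type":"object","properties":{"targets":{"type":"array","items":{"type":"object","properties":{"linear":{"type":"array","items":{"type":"number"}},"angular":{"type":"array","items":{"type":"number"}},"claw":{"type":"number"}}}},"grip_force":{"type":"number"}},"required":["targets"]}

```bash
mkdir -p pics; ls; python3 - <<'E'
from workcell import bot, eyes
import cv2
for n in ("top","scene"):
    cv2.imwrite(f"pics/{n}0.png",eyes.get_image(n)); print(n,eyes.get_calibration(n))
print(bot.state())
E
```

```text
pics
top {'fx': 414.1204346888686, 'fy': 414.1204346888686, 'cx': 254.9564815312606, 'cy': 200.3181370567818, 'position': array([0.37009659, 0.00499953, 1.30735008]), 'orientation': array([-0.03608563,  0.70699282, -0.7045727 ,  0.04935883])}
scene {'fx': 400.68947744149654, 'fy': 400.68947744149654, 'cx': 256.6552921628979, 'cy': 192.52824511825492, 'position': array([1.11245501, 0.30976993, 0.92692601]), 'orientation': array([-0.16177363,  0.50616799,  0.80261484, -0.27098465])}
{'time_s': 0.1, 'joint_positions': array([-1.40252943e+00,  1.24469507e-01,  1.65153995e+00,  2.59599260e-05,
        1.36746461e+00, -8.26039378e-02]), 'joint_velocities': array([-0.00160901, -0.00081427, -0.0025108 , -0.00150875,  0.00089096,
       -0.00047047]), 'joint_torque': array([-5.01124578e-05, -4.24930966e+01, -3.66653895e+01, -4.93093148e-05,
        3.93980969e-03, -1.08969857e-05]), 'eef_pos': array([ 0.16124607, -0.62912287,  0.23015527]), 'ee_rot': array([-9.40387992e-04,  9.92143178e-01,  1.25104075e-01, -2.75810967e-05]), 'contact_force': array([ 0.70959936, -0.98895234, -0.01476518]), 'moment': array([ 0.0230345 , -0.00654524, -0.00312684]), 'grip_force': 0.0, 'opening': 0.08580251829242411}
```

View pics/top0.png

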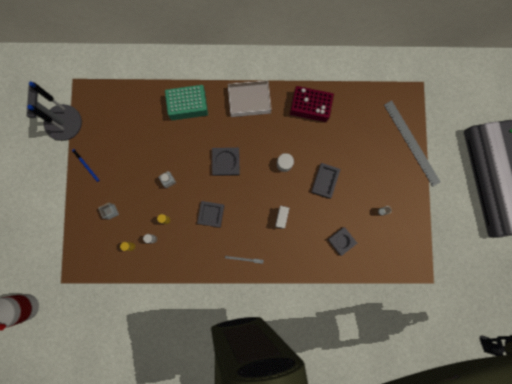

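View pics/scene0.png

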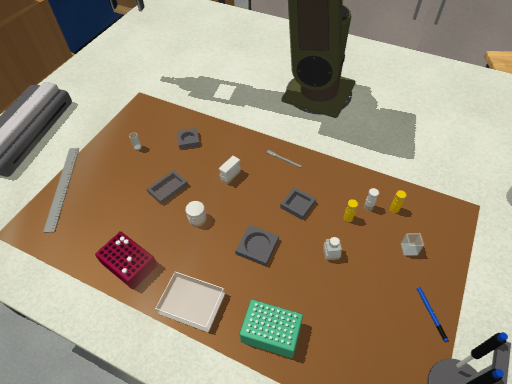

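Top view: the white-capped targets are the vial (148,238), jar (285,162), square bottle (167,180) and slide jar (282,217). The look-alikes are the yellow vials (162,219) and (125,246), and the empties are the square (108,211) and the vial (382,211). Holders: large round (225,161), square (210,214), slot (324,181), small round (342,241). I'll confirm this in an enlarged crop.

```bash
cat > h.py <<'E'
import numpy as np, cv2
from scipy.spatial.transform import Rotation as R
from workcell import bot, eyes
def rot(q): return R.from_quat(np.roll(q,-1))
def px2w(c,u,v,z,fish=False):
    """pixel -> world point at height z"""
    x,y=(u-c['cx'])/c['fx'],(v-c['cy'])/c['fy']
    d=np.array([x,y,1.])
    if fish:
        t=np.hypot(x,y); s=np.sinc(t/np.pi); d=np.array([x*s,y*s,np.cos(t)])
    d=rot(c['orientation']).apply(d); p=np.array(c['position'])
    return p+d*(z-p[2])/d[2]
def w2px(c,P,fish=False):
    d=rot(c['orientation']).inv().apply(np.array(P)-c['position'])
    if fish:
        r=np.hypot(d[0],d[1]); t=np.arctan2(r,d[2]); x,y=d[:2]/max(r,1e-9)*t
    else: x,y=d[:2]/d[2]
    return np.array([c['cx']+c['fx']*x,c['cy']+c['fy']*y])
E
python3 - <<'E'
from h import *
im=cv2.imread('pics/top0.png'); c=eyes.get_calibration('top')
cv2.imwrite('pics/crop0.png',cv2.resize(im[140:275,90:400],None,fx=2.5,fy=2.5,interpolation=cv2.INTER_CUBIC))
# white caps
for n,(u,v),z in [('vial',(148,238),.072),('jar',(285,162),.054),('sq',(167,180),.068),('slide',(282,217),.058)]:
    w=18; roi=im[v-w:v+w,u-w:u+w].astype(int); m=((roi.min(2)>125)).astype(np.uint8)
    cs,_=cv2.findContours(m,0,2); k=max(cs,key=cv2.contourArea); (a,b),s,ang=cv2.minAreaRect(k)
    print(n,round(a+u-w,1),round(b+v-w,1),np.round(s,1),round(ang),np.round(px2w(c,a+u-w,b+v-w,z),3))
for n,(u,v) in [('L',(225,161)),('S',(210,214)),('slot',(324,181)),('sm',(342,241))]:
    w=24; roi=im[v-w:v+w,u-w:u+w].astype(int); m=((roi.max(2)-roi.min(2)<22)&(roi.max(2)<125)).astype(np.uint8)
    cs,_=cv2.findContours(m,0,2); k=max(cs,key=cv2.contourArea); B=cv2.boxPoints(cv2.minAreaRect(k))+[u-w,v-w]
    P=np.array([px2w(c,*p,.02) for p in B]); e=P[1]-P[0]; f=P[2]-P[1]
    print(n,np.round(P.mean(0),3),'sides',np.round([np.linalg.norm(e),np.linalg.norm(f)],3),'ang',np.round(np.degrees([np.arctan2(e[1],e[0]),np.arctan2(f[1],f[0])]),1))
E
```

```text
vial 147.5 238.0 [6.4 6.4] 45 [0.407 0.3   0.072]
jar 285.5 161.0 [13.4 13.4] 45 [ 0.645 -0.112  0.054]
sq 164.0 177.0 [6. 6.] 90 [0.59  0.257 0.068]
slide 282.1 216.6 [ 7.9 20.1] 13 [ 0.473 -0.101  0.058]
L [0.652 0.076 0.02 ] sides [0.082 0.084] ang [ -89.6 -179.6]
S [0.484 0.12  0.02 ] sides [0.072 0.074] ang [ -8.4 -99.3]
slot [ 0.591 -0.24   0.02 ] sides [0.101 0.067] ang [ -19.  -108.5]
sm [ 0.401 -0.288  0.02 ] sides [0.068 0.066] ang [ -52.6 -142.8]
```

View pics/crop0.png

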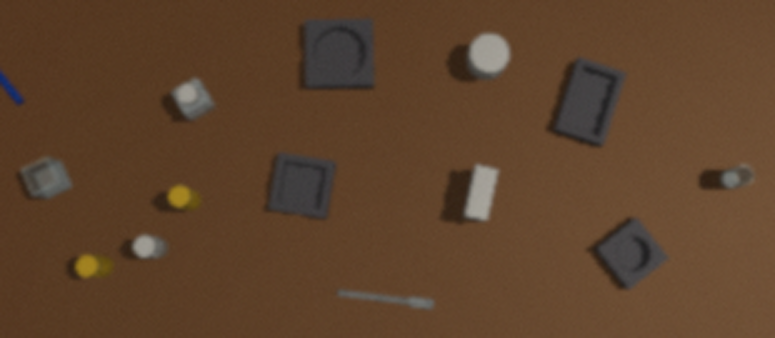

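The crop confirms it: white caps on the vial, jar, square bottle and slide jar. The yellow ones and the two open empties stay out. I'll start with the slide jar.

```bash
cat >> h.py <<'E'
def plan(x,y,z,psi):
    """tool-frame shift from the present pose, then turn about tool z (tool x to heading psi, deg, mod 180)"""
    s=bot.state(); T=rot(s['ee_rot']); a=T.as_matrix()
    yaw=np.degrees(np.arctan2(a[1,0],a[0,0])); d=(yaw-psi+90)%180-90
    p=T.inv().apply(np.array([x,y,z])-s['eef_pos'])
    print('t',round(s['time_s'],2),'pos',np.round(s['eef_pos'],4),'yaw',round(yaw,1),'tilt',np.round(a[:,2],3),'q6',round(s['joint_positions'][5],2))
    print('shift',np.round(p,4),'dist',round(np.linalg.norm(p),3),'turn rad',round(np.radians(d),3), 'shift if turned first',np.round(R.from_rotvec([0,0,-np.radians(d)]).apply(p),4))
E
python3 - <<'E'
from h import *
im=cv2.imread('pics/top0.png'); c=eyes.get_calibration('top')
u,v,w=282,217,18; roi=im[v-w:v+w,u-w:u+w].astype(int); m=((roi.min(2)>125)).astype(np.uint8)
cs,_=cv2.findContours(m,0,2); B=cv2.boxPoints(cv2.minAreaRect(max(cs,key=cv2.contourArea)))+[u-w,v-w]
P=np.array([px2w(c,*p,.058) for p in B])
for i in range(2): e=P[i+1]-P[i]; print(np.linalg.norm(e),np.degrees(np.arctan2(e[1],e[0])))
plan(.473,-.101,.2,-9)
E
```

```text
0.061058875165782636 -12.745414718162262
0.024041167670632663 -102.35939125784249
t 0.1 pos [ 0.1612 -0.6291  0.2302] yaw 14.4 tilt [-0.     0.002 -1.   ] q6 -0.08
shift [ 0.4331 -0.4341  0.031 ] dist 0.614 turn rad 0.408 shift if turned first [ 0.2253 -0.5703  0.031 ]
```

servo_tool([
  {"linear":[0.039,-0.039,0.003],"angular":[0,0,0],"claw":100},
  {"linear":[0.039,-0.039,0.003],"angular":[0,0,0],"claw":100},
  {"linear":[0.039,-0.039,0.003],"angular":[0,0,0],"claw":100},
  {"linear":[0.039,-0.039,0.003],"angular":[0,0,0],"claw":100},
  {"linear":[0.039,-0.039,0.003],"angular":[0,0,0],"claw":100},
  {"linear":[0.039,-0.039,0.003],"angular":[0,0,0],"claw":100},
  {"linear":[0.039,-0.039,0.003],"angular":[0,0,0],"claw":100},
  {"linear":[0.039,-0.039,0.003],"angular":[0,0,0],"claw":100},
])

```text
time_s: 1.1
eef_pos: [0.3865, -0.2482, 0.2069]
ee_rot: [-0.0, 0.992, 0.125, -0.0]
contact_force: [-0.3, -0.5, -0.1]
opening: 0.0853
grip_force: 0.0
```

servo_tool([
  {"linear":[0.039,-0.039,0.003],"angular":[0,0,0],"claw":100},
  {"linear":[0.041,-0.042,0.003],"angular":[0,0,0],"claw":100},
  {"linear":[0.041,-0.042,0.001],"angular":[0,0,0],"claw":100},
  {"linear":[0,0,0],"angular":[0,0,0.156],"claw":100},
  {"linear":[0,0,0],"angular":[0,0,0.156],"claw":100},
  {"linear":[0,0,0],"angular":[0,0,0.157],"claw":100},
  {"linear":[0,0,0],"angular":[0,0,0],"claw":100},
])

```text
time_s: 1.98
eef_pos: [0.4725, -0.1006, 0.1998]
ee_rot: [-0.0, 0.994, -0.108, -0.0]
contact_force: [-0.8, -0.0, -0.3]
opening: 0.0855
grip_force: 0.0
```

```bash
python3 - <<'E'
from h import *
plan(.473,-.101,.1,-12.5)
c=eyes.get_calibration('wrist'); im=eyes.get_image('wrist'); cv2.imwrite('pics/w1.png',im); print(c)
print(w2px(c,[.473,-.101,.058],True))
E
```

```text
t 1.98 pos [ 0.4725 -0.1006  0.1998] yaw -12.4 tilt [-0.001  0.    -1.   ] q6 1.47
shift [0.0007 0.0003 0.0998] dist 0.1 turn rad 0.002 shift if turned first [0.0007 0.0003 0.0998]
{'fx': 297.3186396354542, 'fy': 297.3186396354542, 'cx': 255.90176846254755, 'cy': 187.43658729152577, 'position': array([ 0.54123769, -0.1161703 ,  0.34261503]), 'orientation': array([-0.08935501, -0.62012878,  0.77156314,  0.11021026])}
[255.40309998 174.3894042 ]
```

View pics/w1.png

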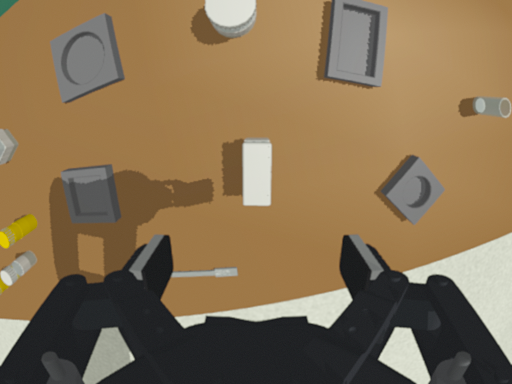

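The wrist view shows the slide jar lid centred at (257,173), against a prediction of (255,174). It is aligned to about 1 mm, so I'll descend and grip.

servo_tool([
  {"linear":[0.001,0,0.045],"angular":[0,0,0],"claw":100},
  {"linear":[0,0,0.045],"angular":[0,0,0],"claw":100},
  {"linear":[0,0,0.04],"angular":[0,0,0],"claw":80},
  {"linear":[0,0,0.03],"angular":[0,0,0],"claw":60},
  {"linear":[0,0,0.018],"angular":[0,0,0],"claw":50},
  {"linear":[0,0,0],"angular":[0,0,0],"claw":40},
  {"linear":[0,0,0],"angular":[0,0,0],"claw":10},
  {"linear":[0,0,0],"angular":[0,0,0],"claw":10},
], grip_force=35)

```text
time_s: 3.02
eef_pos: [0.4748, -0.1014, 0.0237]
ee_rot: [0.0, 0.994, -0.109, 0.001]
contact_force: [0.9, -0.3, -1.4]
opening: 0.0274
grip_force: 35.2
```

servo_tool([
  {"linear":[0,0,0],"angular":[0,0,0],"claw":10},
  {"linear":[0,0,0],"angular":[0,0,0],"claw":10},
  {"linear":[0,0,0],"angular":[0,0,0],"claw":10},
])

```text
time_s: 3.4
eef_pos: [0.474, -0.1011, 0.0226]
ee_rot: [0.0, 0.994, -0.109, 0.0]
contact_force: [-0.6, 0.3, 0.1]
opening: 0.0274
grip_force: 35.3
```

```bash
python3 - <<'E'
from h import *
plan(.591,-.24,.122,-19); s=bot.state(); print(s['opening'],s['grip_force'],s['contact_force'])
E
```

```text
t 3.4 pos [ 0.474  -0.1011  0.0226] yaw -12.5 tilt [ 0.001 -0.    -1.   ] q6 1.47
shift [ 0.1444  0.1103 -0.0993] dist 0.207 turn rad 0.113 shift if turned first [ 0.1559  0.0932 -0.0993]
0.02743025543444774 35.31010687351227 [-0.62451061  0.32190211  0.09278328]
```

servo_tool([
  {"linear":[0,0,-0.015],"angular":[0,0,0],"claw":10},
  {"linear":[0,0,-0.035],"angular":[0,0,0],"claw":10},
  {"linear":[0,0,-0.04],"angular":[0,0,0],"claw":10},
  {"linear":[0.03,0.023,-0.01],"angular":[0,0,0],"claw":10},
  {"linear":[0.037,0.028,0],"angular":[0,0,0],"claw":10},
  {"linear":[0.037,0.028,0],"angular":[0,0,0],"claw":10},
  {"linear":[0.029,0.022,0],"angular":[0,0,0],"claw":10},
  {"linear":[0.011,0.009,0],"angular":[0,0,0.057],"claw":10},
])

```text
time_s: 4.4
eef_pos: [0.5918, -0.2414, 0.1234]
ee_rot: [0.0, 0.99, -0.138, 0.001]
contact_force: [0.6, 0.1, -1.3]
opening: 0.0274
grip_force: 35.2
```

servo_tool([
  {"linear":[0,0,0],"angular":[0,0,0.056],"claw":10},
  {"linear":[0,0,0],"angular":[0,0,0],"claw":10},
  {"linear":[0,0,0],"angular":[0,0,0],"claw":10},
])

```text
time_s: 4.78
eef_pos: [0.5905, -0.2395, 0.1228]
ee_rot: [0.0, 0.986, -0.164, 0.0]
contact_force: [-1.1, -0.4, -1.0]
opening: 0.0274
grip_force: 35.2
```

```bash
cat >> h.py <<'E'
def look(name,x,y,z,psi,sx,sy,rnd=False):
    """wrist picture with the expected outline of recess (size sx,sy, height z) drawn on it"""
    c=eyes.get_calibration('wrist'); im=eyes.get_image('wrist'); a=np.radians(psi)
    if rnd: t=np.linspace(0,2*np.pi,60); Q=np.c_[np.cos(t)*sx/2,np.sin(t)*sx/2]
    else: Q=np.array([[1,1],[-1,1],[-1,-1],[1,-1]])*[sx/2,sy/2]
    Q=Q@np.array([[np.cos(a),np.sin(a)],[-np.sin(a),np.cos(a)]])+[x,y]
    P=np.array([w2px(c,[*q,z],True) for q in Q]); print('outline ctr px',P.mean(0).round(1))
    big=cv2.resize(im,None,fx=1.5,fy=1.5)
    cv2.polylines(big,[np.int32(P*1.5)],True,(0,255,0),1); cv2.imwrite(f'pics/{name}.png',big)
E
python3 - <<'E'
from h import *
plan(.591,-.24,.0286,-19); look('w2',.591,-.24,.02,-19,.08,.044)
E
```

```text
t 4.78 pos [ 0.5905 -0.2395  0.1228] yaw -18.9 tilt [ 0. -0. -1.] q6 1.43
shift [0.0006 0.0004 0.0942] dist 0.094 turn rad 0.001 shift if turned first [0.0006 0.0004 0.0942]
outline ctr px [255.4 183.5]
```

View pics/w2.png

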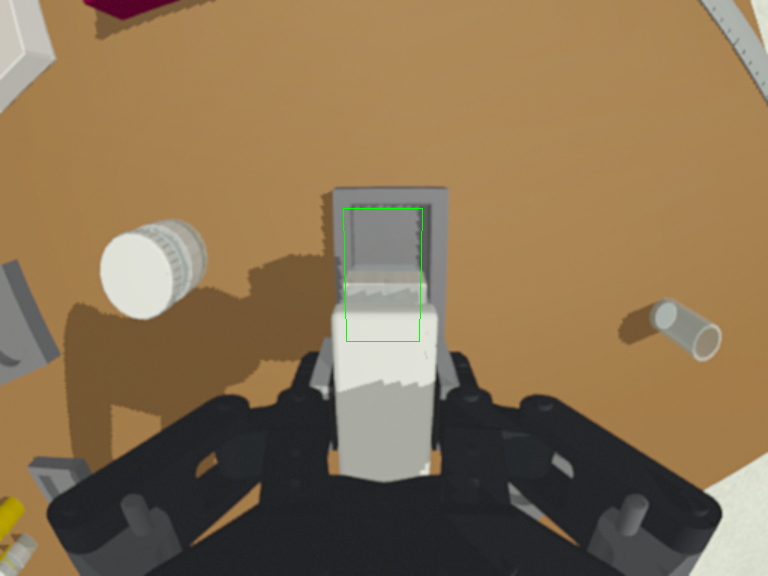

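The recess is at about (391,270) in the enlarged picture, roughly 4 mm to the right of and 2 mm beyond the drawn outline. I'll correct for that and lower.

servo_tool([
  {"linear":[0.002,0.004,0.02],"angular":[0,0,0],"claw":10},
  {"linear":[0,0,0.03],"angular":[0,0,0],"claw":10},
  {"linear":[0,0,0.02],"angular":[0,0,0],"claw":10},
  {"linear":[0,0,0.01],"angular":[0,0,0],"claw":10},
  {"linear":[0,0,0.006],"angular":[0,0,0],"claw":10},
  {"linear":[0,0,0.004],"angular":[0,0,0],"claw":10},
  {"linear":[0,0,0.003],"angular":[0,0,0],"claw":10},
  {"linear":[0,0,0.001],"angular":[0,0,0],"claw":10},
])

```text
time_s: 5.82
eef_pos: [0.5914, -0.2441, 0.0287]
ee_rot: [0.0, 0.986, -0.165, 0.0]
contact_force: [-0.1, 0.3, -1.1]
opening: 0.0274
grip_force: 35.2
```

servo_tool([
  {"linear":[0,0,0],"angular":[0,0,0],"claw":10},
  {"linear":[0,0,0],"angular":[0,0,0],"claw":10},
])

```text
time_s: 6.08
eef_pos: [0.5913, -0.2441, 0.0287]
ee_rot: [0.0, 0.986, -0.165, 0.0]
contact_force: [1.3, -0.3, -0.8]
opening: 0.0273
grip_force: 35.2
```

servo_tool([
  {"linear":[0,0,0.0007],"angular":[0,0,0],"claw":10},
  {"linear":[0,0,0],"angular":[0,0,0],"claw":10},
  {"linear":[0,0,0],"angular":[0,0,0],"claw":10},
])

```text
time_s: 6.45
eef_pos: [0.5914, -0.2442, 0.0286]
ee_rot: [0.0, 0.986, -0.165, 0.0]
contact_force: [-1.7, 0.7, 5.8]
opening: 0.0271
grip_force: 35.8
```

servo_tool([
  {"linear":[0,0,0],"angular":[0,0,0],"claw":35},
  {"linear":[0,0,0],"angular":[0,0,0],"claw":40},
  {"linear":[0,0,0],"angular":[0,0,0],"claw":60},
  {"linear":[0,0,0],"angular":[0,0,0],"claw":60},
  {"linear":[0,0,-0.03],"angular":[0,0,0],"claw":60},
  {"linear":[0,0,-0.05],"angular":[0,0,0],"claw":80},
  {"linear":[0,0,-0.05],"angular":[0,0,0],"claw":100},
  {"linear":[0,0,-0.02],"angular":[0,0,0],"claw":100},
])

```text
time_s: 7.45
eef_pos: [0.5928, -0.2448, 0.182]
ee_rot: [0.001, 0.986, -0.165, 0.003]
contact_force: [-0.0, -0.0, 0.9]
opening: 0.0856
grip_force: 0.0
```

```bash
python3 - <<'E'
from h import *
plan(.645,-.112,.18,-10); look('w3',.645,-.112,.054,0,.05,.05,True)
E
```

```text
t 7.45 pos [ 0.5928 -0.2448  0.182 ] yaw -19.0 tilt [ 0.006 -0.003 -1.   ] q6 1.43
shift [ 0.0062 -0.1426  0.0019] dist 0.143 turn rad -0.157 shift if turned first [ 0.0284 -0.1399  0.0019]
outline ctr px [114.6 173.8]
```

View pics/w3.png

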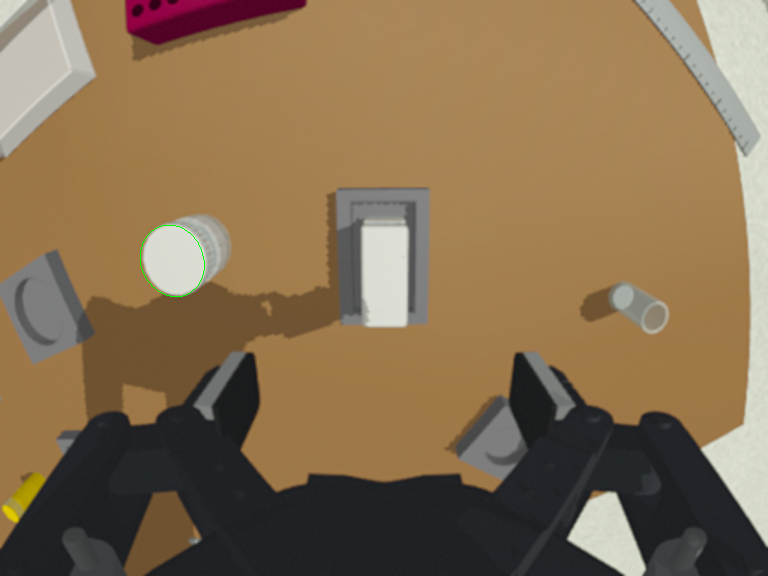

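The slide jar stands in its recess at (384,265). The jar matches the drawn outline at (173,260), so I'll go to it.

servo_tool([
  {"linear":[0.002,-0.035,0],"angular":[0,0,0],"claw":100},
  {"linear":[0.002,-0.045,0],"angular":[0,0,0],"claw":100},
  {"linear":[0.001,-0.042,0],"angular":[0,0,0],"claw":100},
  {"linear":[0.001,-0.0205,0],"angular":[0,0,0],"claw":100},
  {"linear":[0,0,0],"angular":[0,0,0],"claw":100},
  {"linear":[0,0,0],"angular":[0,0,0],"claw":100},
])

```text
time_s: 8.25
eef_pos: [0.6426, -0.1122, 0.1769]
ee_rot: [0.0, 0.986, -0.165, -0.001]
contact_force: [-0.7, 0.5, 0.2]
opening: 0.0855
grip_force: 0.0
```

```bash
python3 - <<'E'
from h import *
plan(.645,-.112,.024,-19)
E
```

```text
t 8.25 pos [ 0.6426 -0.1122  0.1769] yaw -19.0 tilt [-0.001 -0.    -1.   ] q6 1.65
shift [ 0.0023 -0.0011  0.1529] dist 0.153 turn rad -0.0 shift if turned first [ 0.0023 -0.0011  0.1529]
```

servo_tool([
  {"linear":[0.002,-0.001,0.035],"angular":[0,0,0],"claw":100},
  {"linear":[0,0,0.045],"angular":[0,0,0],"claw":100},
  {"linear":[0,0,0.04],"angular":[0,0,0],"claw":100},
  {"linear":[0,0,0.022],"angular":[0,0,0],"claw":100},
  {"linear":[0,0,0.011],"angular":[0,0,0],"claw":90},
  {"linear":[0,0,0],"angular":[0,0,0],"claw":75},
  {"linear":[0,0,0],"angular":[0,0,0],"claw":40},
  {"linear":[0,0,0],"angular":[0,0,0],"claw":40},
])

```text
time_s: 9.25
eef_pos: [0.6469, -0.1113, 0.0268]
ee_rot: [0.0, 0.986, -0.165, 0.002]
contact_force: [0.2, -1.2, 2.7]
opening: 0.0487
grip_force: 36.8
```

servo_tool([
  {"linear":[0,0,0],"angular":[0,0,0],"claw":40},
  {"linear":[0,0,0],"angular":[0,0,0],"claw":40},
  {"linear":[0,0,0],"angular":[0,0,0],"claw":40},
])

```text
time_s: 9.62
eef_pos: [0.6469, -0.1113, 0.0268]
ee_rot: [0.0, 0.986, -0.165, 0.002]
contact_force: [0.2, -2.1, 6.8]
opening: 0.0491
grip_force: 36.9
```

```bash
python3 - <<'E'
from h import *
plan(.652,.076,.12,-19); s=bot.state(); print(s['opening'],s['grip_force'],s['contact_force'])
E
```

```text
t 9.62 pos [ 0.6469 -0.1113  0.0268] yaw -19.0 tilt [ 0.004 -0.001 -1.   ] q6 1.65
shift [-0.0557 -0.1788 -0.0934] dist 0.209 turn rad 0.001 shift if turned first [-0.0558 -0.1788 -0.0934]
0.04905333514733538 36.91551938652992 [ 0.1646791  -2.10332451  6.76167793]
```

servo_tool([
  {"linear":[0,0,-0.015],"angular":[0,0,0],"claw":40},
  {"linear":[0,0,-0.035],"angular":[0,0,0],"claw":40},
  {"linear":[0,0,-0.04],"angular":[0,0,0],"claw":40},
  {"linear":[-0.01,-0.033,-0.005],"angular":[0,0,0],"claw":40},
  {"linear":[-0.0135,-0.044,0],"angular":[0,0,0],"claw":40},
  {"linear":[-0.0135,-0.044,0],"angular":[0,0,0],"claw":40},
  {"linear":[-0.0125,-0.039,0],"angular":[0,0,0],"claw":40},
  {"linear":[-0.006,-0.018,0],"angular":[0,0,0],"claw":40},
])

```text
time_s: 10.62
eef_pos: [0.6501, 0.0775, 0.1197]
ee_rot: [0.0, 0.986, -0.164, -0.0]
contact_force: [-0.4, -0.5, -0.9]
opening: 0.0489
grip_force: 36.6
```

servo_tool([
  {"linear":[0,0,0],"angular":[0,0,0],"claw":40},
  {"linear":[0,0,0],"angular":[0,0,0],"claw":40},
  {"linear":[0,0,0],"angular":[0,0,0],"claw":40},
])

```text
time_s: 11.0
eef_pos: [0.6508, 0.0741, 0.1196]
ee_rot: [0.0, 0.986, -0.166, -0.0]
contact_force: [-0.0, -0.3, -1.0]
opening: 0.0489
grip_force: 36.6
```

```bash
python3 - <<'E'
from h import *
plan(.652,.076,.033,-19); look('w4',.652,.076,.02,0,.066,.066,True);s=bot.state(); print(s['opening'],s['grip_force'],s['contact_force'])
E
```

```text
t 11.0 pos [0.6508 0.0741 0.1196] yaw -19.1 tilt [-0. -0. -1.] q6 1.94
shift [ 0.0005 -0.0022  0.0866] dist 0.087 turn rad -0.001 shift if turned first [ 0.0005 -0.0022  0.0866]
outline ctr px [252.1 185.3]
0.04922261769762131 36.60904213786125 [-0.62653096  0.70706847 -0.65887649]
```

View pics/w4.png

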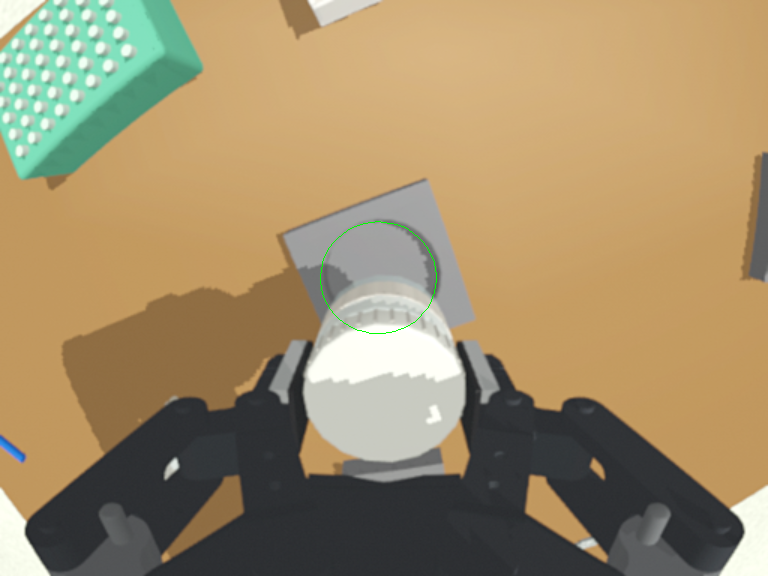

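The recess rim lies about 2 mm right of the drawn circle (right edge 440, top 219), so I'll lower straight down.

servo_tool([
  {"linear":[0.001,0,0.02],"angular":[0,0,0],"claw":40},
  {"linear":[0,0,0.03],"angular":[0,0,0],"claw":40},
  {"linear":[0,0,0.018],"angular":[0,0,0],"claw":40},
  {"linear":[0,0,0.008],"angular":[0,0,0],"claw":40},
  {"linear":[0,0,0.005],"angular":[0,0,0],"claw":40},
  {"linear":[0,0,0.003],"angular":[0,0,0],"claw":40},
  {"linear":[0,0,0.001],"angular":[0,0,0],"claw":40},
  {"linear":[0,0,0],"angular":[0,0,0],"claw":40},
])

```text
time_s: 12.05
eef_pos: [0.6521, 0.0752, 0.0352]
ee_rot: [-0.0, 0.986, -0.165, 0.0]
contact_force: [-0.6, -0.0, -1.3]
opening: 0.0488
grip_force: 36.6
```

servo_tool([
  {"linear":[0,0,0.0008],"angular":[0,0,0],"claw":40},
  {"linear":[0,0,0],"angular":[0,0,0],"claw":40},
  {"linear":[0,0,0],"angular":[0,0,0],"claw":40},
])

```text
time_s: 12.42
eef_pos: [0.6517, 0.0751, 0.0339]
ee_rot: [-0.0, 0.986, -0.165, 0.0]
contact_force: [-0.8, 1.0, -1.6]
opening: 0.049
grip_force: 36.6
```

servo_tool([
  {"linear":[0,0,0.0012],"angular":[0,0,0],"claw":40},
  {"linear":[0,0,0],"angular":[0,0,0],"claw":40},
  {"linear":[0,0,0],"angular":[0,0,0],"claw":40},
])

```text
time_s: 12.8
eef_pos: [0.6518, 0.0752, 0.0328]
ee_rot: [-0.0, 0.986, -0.165, 0.0]
contact_force: [0.3, -0.2, 1.2]
opening: 0.0489
grip_force: 36.7
```

servo_tool([
  {"linear":[0,0,0.0004],"angular":[0,0,0],"claw":40},
  {"linear":[0,0,0],"angular":[0,0,0],"claw":60},
  {"linear":[0,0,0],"angular":[0,0,0],"claw":70},
  {"linear":[0,0,0],"angular":[0,0,0],"claw":95},
  {"linear":[0,0,0],"angular":[0,0,0],"claw":95},
  {"linear":[0,0,-0.03],"angular":[0,0,0],"claw":95},
  {"linear":[0,0,-0.055],"angular":[0,0,0],"claw":100},
  {"linear":[0,0,-0.055],"angular":[0,0,0],"claw":100},
])

```text
time_s: 13.8
eef_pos: [0.6512, 0.0751, 0.1732]
ee_rot: [0.0, 0.986, -0.165, -0.001]
contact_force: [0.9, -0.3, -0.0]
opening: 0.0855
grip_force: 0.0
```

```bash
python3 - <<'E'
from h import *
plan(.589,.252,.19,-19); look('w5',.59,.255,.068,0,.024,.024,True)
E
```

```text
t 13.8 pos [0.6512 0.0751 0.1732] yaw -19.0 tilt [-0.001 -0.    -1.   ] q6 1.93
shift [-0.1164 -0.147  -0.0168] dist 0.188 turn rad 0.0 shift if turned first [-0.1165 -0.147  -0.0168]
outline ctr px [118.4 287.3]
```

View pics/w5.png

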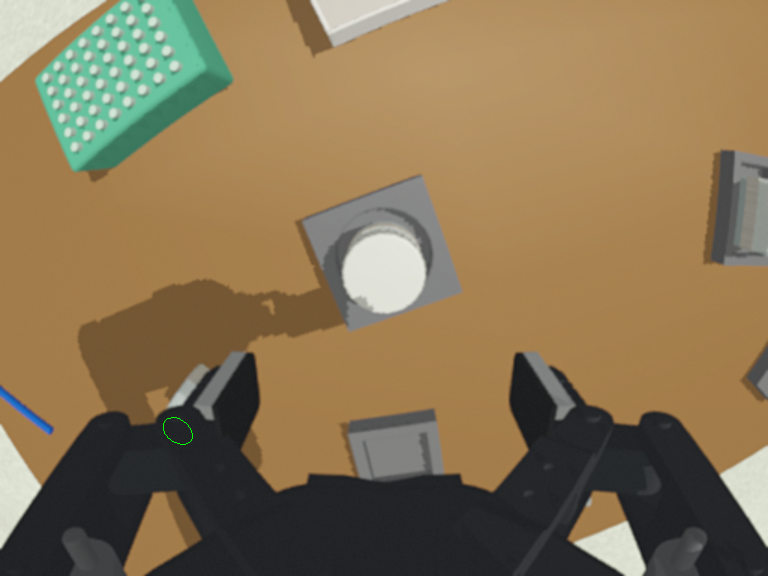

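The jar stands in the large round recess at (384,270). The square bottle is next, and it's hidden behind the left finger, so I'll move above it.

servo_tool([
  {"linear":[-0.02,-0.026,-0.01],"angular":[0,0,0],"claw":100},
  {"linear":[-0.03,-0.037,-0.007],"angular":[0,0,0],"claw":100},
  {"linear":[-0.03,-0.037,0],"angular":[0,0,0],"claw":100},
  {"linear":[-0.024,-0.031,0],"angular":[0,0,0],"claw":100},
  {"linear":[-0.012,-0.016,0],"angular":[0,0,0],"claw":100},
  {"linear":[0,0,0],"angular":[0,0,-0.17],"claw":100},
  {"linear":[0,0,0],"angular":[0,0,-0.16],"claw":100},
  {"linear":[0,0,0],"angular":[0,0,0],"claw":100},
])

```text
time_s: 14.85
eef_pos: [0.5901, 0.2514, 0.189]
ee_rot: [0.0, 1.0, -0.002, 0.0]
contact_force: [-0.7, 1.0, -1.1]
opening: 0.0852
grip_force: 0.0
```

```bash
python3 - <<'E'
from h import *
plan(.589,.255,.19,0); look('w6',.589,.255,.068,0,.024,.024,True)
E
```

```text
t 14.85 pos [0.5901 0.2514 0.189 ] yaw -0.2 tilt [ 0. -0. -1.] q6 1.89
shift [-0.0011 -0.0036 -0.001 ] dist 0.004 turn rad -0.004 shift if turned first [-0.0011 -0.0036 -0.001 ]
outline ctr px [251.3 181.2]
```

View pics/w6.png

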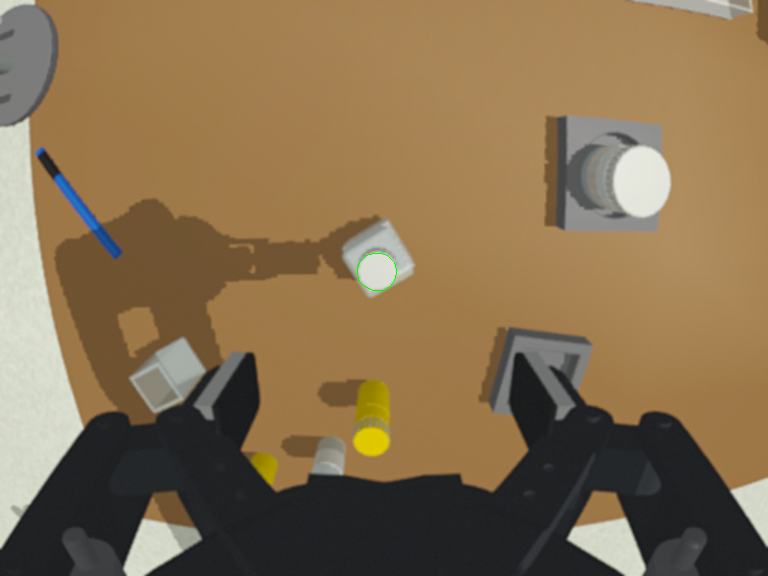

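```bash
python3 - <<'E'
from h import *
c=eyes.get_calibration('wrist')
P=np.array([px2w(c,u/1.5,v/1.5,.052,True)[:2] for u,v in [(343,252),(386,221),(414,268),(370,297)]])
print(P.mean(0)); 
for i in range(4): e=P[(i+1)%4]-P[i]; print(np.linalg.norm(e).round(3),np.degrees(np.arctan2(e[1],e[0])).round(1)%90)
E
```

```text
[0.5929066  0.25438857]
0.034 35.7
0.036 30.400000000000006
0.035 34.3
0.035 29.1
```

The cap at (377,271) lies exactly on the drawn circle, and the faces run at about 32°. I'll shift, turn and descend.

servo_tool([
  {"linear":[0,-0.003,0],"angular":[0,0,-0.14],"claw":100},
  {"linear":[0,0,0.02],"angular":[0,0,-0.145],"claw":100},
  {"linear":[0,0,0.04],"angular":[0,0,-0.145],"claw":100},
  {"linear":[0,0,0.03],"angular":[0,0,-0.14],"claw":100},
  {"linear":[0,0,0.035],"angular":[0,0,0],"claw":100},
  {"linear":[0,0,0.026],"angular":[0,0,0],"claw":100},
  {"linear":[0,0,0.014],"angular":[0,0,0],"claw":80},
  {"linear":[0,0,0],"angular":[0,0,0],"claw":60},
])

```text
time_s: 15.9
eef_pos: [0.5893, 0.2544, 0.0232]
ee_rot: [0.0, 0.96, 0.28, -0.001]
contact_force: [0.1, -0.5, 0.5]
opening: 0.0526
grip_force: 0.0
```

servo_tool([
  {"linear":[0,0,0],"angular":[0,0,0],"claw":50},
  {"linear":[0,0,0],"angular":[0,0,0],"claw":25},
  {"linear":[0,0,0],"angular":[0,0,0],"claw":25},
  {"linear":[0,0,0],"angular":[0,0,0],"claw":25},
  {"linear":[0,0,0],"angular":[0,0,0],"claw":25},
])

```text
time_s: 16.52
eef_pos: [0.5911, 0.2553, 0.0261]
ee_rot: [-0.0, 0.96, 0.281, 0.002]
contact_force: [1.0, -0.9, 6.5]
opening: 0.0357
grip_force: 36.1
```

```bash
python3 - <<'E'
from h import *
plan(.484,.12,.14,-9); s=bot.state(); print(s['opening'],s['grip_force'],s['contact_force'])
E
```

```text
t 16.52 pos [0.5911 0.2553 0.0261] yaw 32.6 tilt [ 0.003  0.001 -1.   ] q6 1.33
shift [-0.1628  0.0564 -0.1144] dist 0.207 turn rad 0.726 shift if turned first [-0.0843  0.1502 -0.1144]
0.03566865142191638 36.12118899822235 [ 0.97006186 -0.91223296  6.46061094]
```

servo_tool([
  {"linear":[0,0,-0.015],"angular":[0,0,0],"claw":25},
  {"linear":[0,0,-0.035],"angular":[0,0,0],"claw":25},
  {"linear":[0,0,-0.045],"angular":[0,0,0],"claw":25},
  {"linear":[-0.03,0.01,-0.015],"angular":[0,0,0],"claw":25},
  {"linear":[-0.042,0.0145,0],"angular":[0,0,0],"claw":25},
  {"linear":[-0.042,0.0145,0],"angular":[0,0,0],"claw":25},
  {"linear":[-0.033,0.012,0],"angular":[0,0,0],"claw":25},
  {"linear":[-0.015,0.005,0],"angular":[0,0,0.126],"claw":25},
])

```text
time_s: 17.52
eef_pos: [0.4819, 0.1192, 0.1342]
ee_rot: [0.0, 0.976, 0.217, -0.0]
contact_force: [-0.5, -0.1, -1.4]
opening: 0.0355
grip_force: 35.3
```

servo_tool([
  {"linear":[0,0,0],"angular":[0,0,0.15],"claw":25},
  {"linear":[0,0,0],"angular":[0,0,0.16],"claw":25},
  {"linear":[0,0,0],"angular":[0,0,0.16],"claw":25},
  {"linear":[0,0,0],"angular":[0,0,0.13],"claw":25},
  {"linear":[0,0,0],"angular":[0,0,0],"claw":25},
  {"linear":[0,0,0],"angular":[0,0,0],"claw":25},
])

```text
time_s: 18.27
eef_pos: [0.4833, 0.1204, 0.1343]
ee_rot: [-0.0, 0.997, -0.078, -0.0]
contact_force: [1.0, 0.1, -0.6]
opening: 0.0353
grip_force: 35.3
```

```bash
python3 - <<'E'
from h import *
plan(.484,.12,.032,-9); look('w7',.484,.12,.02,-9,.052,.052)
E
```

```text
t 18.27 pos [0.4833 0.1204 0.1343] yaw -8.9 tilt [-0.  0. -1.] q6 1.86
shift [0.0008 0.0003 0.1023] dist 0.102 turn rad 0.002 shift if turned first [0.0008 0.0003 0.1023]
outline ctr px [255.5 180.9]
```

View pics/w7.png

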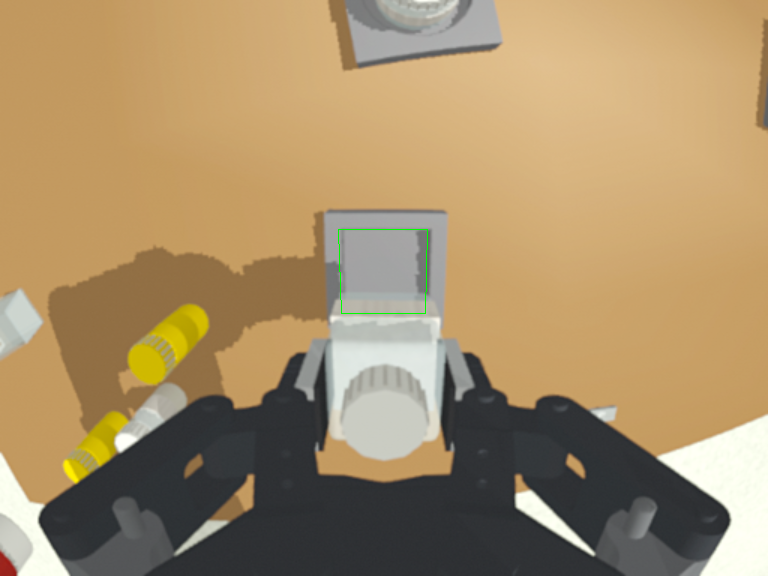

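The recess fits the drawn outline to within about 1 mm, so I'll lower.

servo_tool([
  {"linear":[0.001,0.001,0.025],"angular":[0,0,0],"claw":25},
  {"linear":[0,0,0.035],"angular":[0,0,0],"claw":25},
  {"linear":[0,0,0.022],"angular":[0,0,0],"claw":25},
  {"linear":[0,0,0.009],"angular":[0,0,0],"claw":25},
  {"linear":[0,0,0.005],"angular":[0,0,0],"claw":25},
  {"linear":[0,0,0.004],"angular":[0,0,0],"claw":25},
  {"linear":[0,0,0.001],"angular":[0,0,0],"claw":25},
  {"linear":[0,0,0],"angular":[0,0,0],"claw":25},
])

```text
time_s: 19.32
eef_pos: [0.4847, 0.1193, 0.0337]
ee_rot: [-0.0, 0.997, -0.078, 0.0]
contact_force: [0.3, -0.7, -1.6]
opening: 0.0355
grip_force: 35.4
```

servo_tool([
  {"linear":[0,0,0.001],"angular":[0,0,0],"claw":25},
  {"linear":[0,0,0],"angular":[0,0,0],"claw":25},
  {"linear":[0,0,0],"angular":[0,0,0],"claw":25},
])

```text
time_s: 19.7
eef_pos: [0.4844, 0.1193, 0.0323]
ee_rot: [-0.0, 0.997, -0.079, 0.0]
contact_force: [-0.6, 0.5, -1.4]
opening: 0.0356
grip_force: 35.4
```

servo_tool([
  {"linear":[0,0,0.001],"angular":[0,0,0],"claw":25},
  {"linear":[0,0,0],"angular":[0,0,0],"claw":25},
  {"linear":[0,0,0],"angular":[0,0,0],"claw":25},
])

```text
time_s: 20.08
eef_pos: [0.4845, 0.1193, 0.0321]
ee_rot: [0.0, 0.997, -0.079, -0.0]
contact_force: [-2.6, -0.2, 5.0]
opening: 0.0351
grip_force: 36.2
```

servo_tool([
  {"linear":[0,0,0],"angular":[0,0,0],"claw":45},
  {"linear":[0,0,0],"angular":[0,0,0],"claw":55},
  {"linear":[0,0,0],"angular":[0,0,0],"claw":75},
  {"linear":[0,0,0],"angular":[0,0,0],"claw":75},
  {"linear":[0,0,-0.03],"angular":[0,0,0],"claw":75},
  {"linear":[0,0,-0.055],"angular":[0,0,0],"claw":75},
  {"linear":[0,0,-0.055],"angular":[0,0,0],"claw":75},
  {"linear":[0,0,-0.03],"angular":[0,0,0],"claw":75},
])

```text
time_s: 21.08
eef_pos: [0.4856, 0.1194, 0.2051]
ee_rot: [-0.001, 0.997, -0.079, 0.002]
contact_force: [1.4, -0.3, 0.3]
opening: 0.064
grip_force: 0.0
```

```bash
python3 - <<'E'
from h import *
plan(.408,.298,.2,36)
c=eyes.get_calibration('top'); 
for u,v in [(162,219),(125,246)]: print(px2w(c,u,v,.07).round(3))
E
```

```text
t 21.07 pos [0.4856 0.1194 0.2051] yaw -9.0 tilt [ 0.005  0.001 -1.   ] q6 1.86
shift [-0.1046 -0.1642  0.0048] dist 0.195 turn rad -0.785 shift if turned first [ 0.0422 -0.1901  0.0048]
[0.463 0.259 0.07 ]
[0.383 0.365 0.07 ]
```

servo_tool([
  {"linear":[-0.018,-0.028,0],"angular":[0,0,0],"claw":75},
  {"linear":[-0.027,-0.042,0],"angular":[0,0,0],"claw":75},
  {"linear":[-0.027,-0.042,0],"angular":[0,0,0],"claw":75},
  {"linear":[-0.021,-0.034,0],"angular":[0,0,0],"claw":75},
  {"linear":[-0.011,-0.018,0],"angular":[0,0,0],"claw":75},
  {"linear":[0,0,0],"angular":[0,0,0.14],"claw":65},
  {"linear":[0,0,0],"angular":[0,0,0.14],"claw":60},
  {"linear":[0,0,0],"angular":[0,0,0],"claw":60},
])

```text
time_s: 22.08
eef_pos: [0.4071, 0.2976, 0.2011]
ee_rot: [0.0, 0.976, -0.216, -0.0]
contact_force: [-0.0, 0.5, -0.0]
opening: 0.0514
grip_force: 0.0
```

```bash
python3 - <<'E'
from h import *
plan(.408,.298,.028,-25); look('w8',.408,.298,.072,0,.026,.026,True)
E
```

```text
t 22.07 pos [0.4071 0.2976 0.2011] yaw -24.9 tilt [-0. -0. -1.] q6 2.53
shift [ 0.0006 -0.0008  0.1731] dist 0.173 turn rad 0.001 shift if turned first [ 0.0006 -0.0008  0.1731]
outline ctr px [254.  177.6]
```

View pics/w8.png

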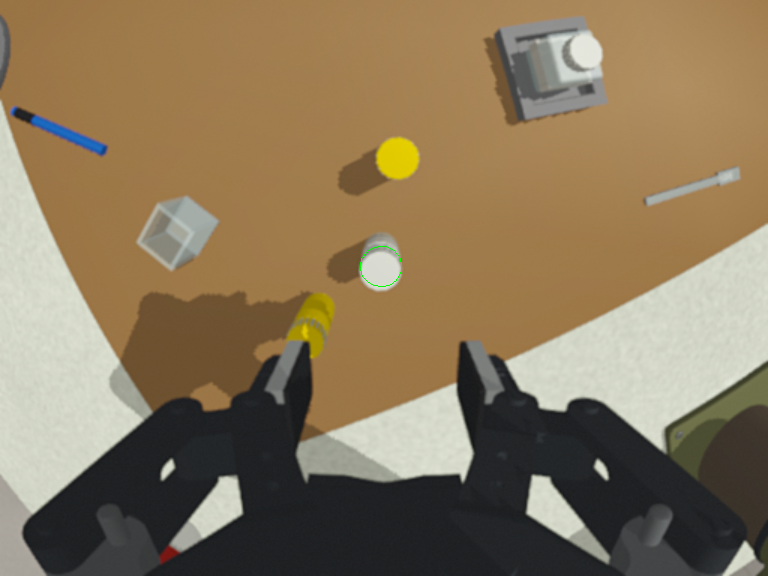

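The vial's white cap is at (381,269), on target to about 1 mm, with the yellow look-alikes at (398,158) and (315,325), clear of the fingers' line. The square bottle stands in its recess. I'll descend.

servo_tool([
  {"linear":[-0.001,-0.0005,0.035],"angular":[0,0,0],"claw":60},
  {"linear":[0,0,0.045],"angular":[0,0,0],"claw":60},
  {"linear":[0,0,0.04],"angular":[0,0,0],"claw":60},
  {"linear":[0,0,0.03],"angular":[0,0,0],"claw":60},
  {"linear":[0,0,0.016],"angular":[0,0,0],"claw":60},
  {"linear":[0,0,0.009],"angular":[0,0,0],"claw":60},
  {"linear":[0,0,0],"angular":[0,0,0],"claw":40},
  {"linear":[0,0,0],"angular":[0,0,0],"claw":15},
])

```text
time_s: 23.12
eef_pos: [0.4075, 0.299, 0.0275]
ee_rot: [-0.001, 0.976, -0.217, 0.001]
contact_force: [0.2, -0.1, -0.8]
opening: 0.0254
grip_force: 34.3
```

servo_tool([
  {"linear":[0,0,0],"angular":[0,0,0],"claw":15},
  {"linear":[0,0,0],"angular":[0,0,0],"claw":15},
  {"linear":[0,0,0],"angular":[0,0,0],"claw":15},
])

```text
time_s: 23.5
eef_pos: [0.4072, 0.2988, 0.0272]
ee_rot: [-0.001, 0.976, -0.217, 0.001]
contact_force: [-0.7, -0.1, 3.9]
opening: 0.0252
grip_force: 34.9
```

```bash
python3 - <<'E'
from h import *
plan(.401,-.288,.14,-25); s=bot.state(); print(s['opening'],s['grip_force'],s['contact_force'])
E
```

```text
t 23.5 pos [0.4072 0.2988 0.0272] yaw -25.0 tilt [ 0.001  0.001 -1.   ] q6 2.53
shift [ 0.2429  0.5341 -0.1133] dist 0.598 turn rad -0.001 shift if turned first [ 0.2425  0.5343 -0.1133]
0.02519314105620995 34.915305376052856 [-0.72198633 -0.13440536  3.92302988]
```

servo_tool([
  {"linear":[0,0,-0.015],"angular":[0,0,0],"claw":15},
  {"linear":[0,0,-0.035],"angular":[0,0,0],"claw":15},
  {"linear":[0,0,-0.045],"angular":[0,0,0],"claw":15},
  {"linear":[0,0,-0.023],"angular":[0,0,0],"claw":15},
  {"linear":[0.009,0.02,0],"angular":[0,0,0],"claw":15},
  {"linear":[0.018,0.04,0],"angular":[0,0,0],"claw":15},
  {"linear":[0.02,0.044,0],"angular":[0,0,0],"claw":15},
  {"linear":[0.02,0.044,0],"angular":[0,0,0],"claw":15},
])

```text
time_s: 24.5
eef_pos: [0.4043, 0.1347, 0.1448]
ee_rot: [-0.0, 0.976, -0.216, 0.0]
contact_force: [-0.1, 0.2, -0.5]
opening: 0.0252
grip_force: 34.7
```

servo_tool([
  {"linear":[0.02,0.044,0],"angular":[0,0,0],"claw":15},
  {"linear":[0.02,0.044,0],"angular":[0,0,0],"claw":15},
  {"linear":[0.02,0.044,0],"angular":[0,0,0],"claw":15},
  {"linear":[0.02,0.044,0],"angular":[0,0,0],"claw":15},
  {"linear":[0.02,0.044,0],"angular":[0,0,0],"claw":15},
  {"linear":[0.02,0.044,0],"angular":[0,0,0],"claw":15},
  {"linear":[0.02,0.044,0],"angular":[0,0,0],"claw":15},
  {"linear":[0.018,0.04,0],"angular":[0,0,0],"claw":15},
])

```text
time_s: 25.5
eef_pos: [0.4, -0.2479, 0.145]
ee_rot: [0.0, 0.976, -0.217, 0.0]
contact_force: [-0.2, 0.5, 0.1]
opening: 0.0246
grip_force: 34.7
```

servo_tool([
  {"linear":[0.012,0.026,0],"angular":[0,0,0],"claw":15},
  {"linear":[0.006,0.012,0],"angular":[0,0,0],"claw":15},
  {"linear":[0,0,0],"angular":[0,0,0],"claw":15},
  {"linear":[0,0,0],"angular":[0,0,0],"claw":15},
])

```text
time_s: 26.0
eef_pos: [0.4006, -0.2872, 0.1441]
ee_rot: [-0.0, 0.976, -0.216, -0.0]
contact_force: [-0.2, -0.5, 0.0]
opening: 0.0252
grip_force: 34.7
```

```bash
python3 - <<'E'
from h import *
plan(.401,-.288,.0332,-25); look('w9',.401,-.288,.02,0,.042,.042,True)
E
```

```text
t 26.0 pos [ 0.4006 -0.2872  0.1441] yaw -25.0 tilt [-0.     0.001 -1.   ] q6 1.28
shift [0.0007 0.0006 0.1109] dist 0.111 turn rad 0.0 shift if turned first [0.0007 0.0006 0.1109]
outline ctr px [255.4 178.5]
```

View pics/w9.png

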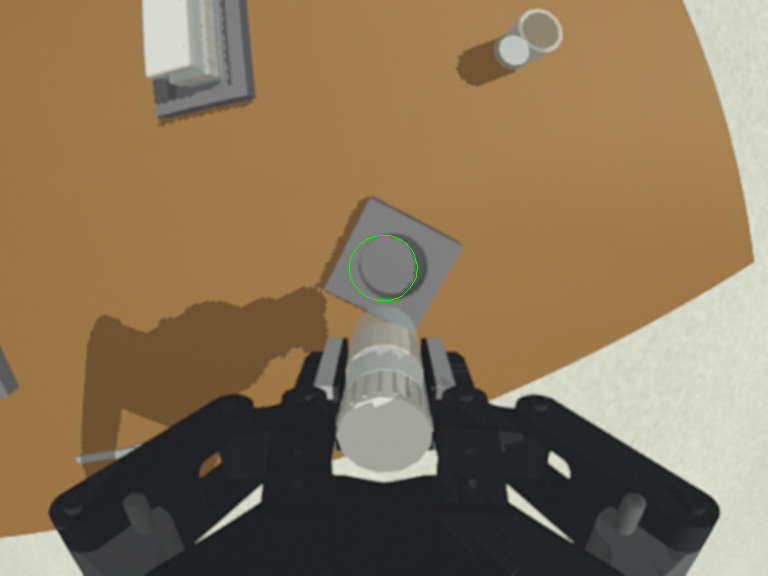

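The recess is at (392,266), about 5.5 mm to the right of the drawn circle. I'll correct for that and lower.

servo_tool([
  {"linear":[0.002,0.0055,0.02],"angular":[0,0,0],"claw":15},
  {"linear":[0,0,0.035],"angular":[0,0,0],"claw":15},
  {"linear":[0,0,0.026],"angular":[0,0,0],"claw":15},
  {"linear":[0,0,0.012],"angular":[0,0,0],"claw":15},
  {"linear":[0,0,0.008],"angular":[0,0,0],"claw":15},
  {"linear":[0,0,0.005],"angular":[0,0,0],"claw":15},
  {"linear":[0,0,0.003],"angular":[0,0,0],"claw":15},
  {"linear":[0,0,0.001],"angular":[0,0,0],"claw":15},
])

```text
time_s: 27.05
eef_pos: [0.4004, -0.2944, 0.0346]
ee_rot: [0.0, 0.976, -0.217, 0.0]
contact_force: [0.2, -0.8, -1.0]
opening: 0.0251
grip_force: 34.7
```

servo_tool([
  {"linear":[0,0,0.001],"angular":[0,0,0],"claw":15},
  {"linear":[0,0,0],"angular":[0,0,0],"claw":15},
  {"linear":[0,0,0],"angular":[0,0,0],"claw":15},
])

```text
time_s: 27.42
eef_pos: [0.4002, -0.2942, 0.0334]
ee_rot: [0.0, 0.976, -0.217, 0.0]
contact_force: [0.2, -0.2, -0.5]
opening: 0.025
grip_force: 34.7
```

servo_tool([
  {"linear":[0,0,0.001],"angular":[0,0,0],"claw":15},
  {"linear":[0,0,0],"angular":[0,0,0],"claw":15},
  {"linear":[0,0,0],"angular":[0,0,0],"claw":15},
])

```text
time_s: 27.8
eef_pos: [0.4003, -0.2943, 0.0332]
ee_rot: [0.0, 0.976, -0.217, 0.0]
contact_force: [-2.5, 1.7, 4.9]
opening: 0.025
grip_force: 35.2
```

Seated. I'll release it and go clear.

servo_tool([
  {"linear":[0,0,0],"angular":[0,0,0],"claw":35},
  {"linear":[0,0,0],"angular":[0,0,0],"claw":42},
  {"linear":[0,0,0],"angular":[0,0,0],"claw":65},
  {"linear":[0,0,0],"angular":[0,0,0],"claw":65},
  {"linear":[0,0,-0.03],"angular":[0,0,0],"claw":65},
  {"linear":[0,0,-0.055],"angular":[0,0,0],"claw":65},
  {"linear":[0,0,-0.055],"angular":[0,0,0],"claw":65},
  {"linear":[-0.02,0,-0.03],"angular":[0,0,0],"claw":65},
])

```text
time_s: 28.8
eef_pos: [0.3832, -0.2867, 0.2062]
ee_rot: [0.001, 0.976, -0.217, 0.002]
contact_force: [0.0, -0.0, -0.2]
opening: 0.0554
grip_force: 0.0
```

servo_tool([
  {"linear":[-0.02,0.03,0],"angular":[0,0,0],"claw":65},
  {"linear":[0,0.05,0],"angular":[0,0,0],"claw":65},
  {"linear":[0,0.05,0],"angular":[0,0,0],"claw":65},
  {"linear":[0,0,0],"angular":[0,0,0],"claw":65},
  {"linear":[0,0,0],"angular":[0,0,0],"claw":65},
])

```text
time_s: 29.42
eef_pos: [0.3087, -0.3946, 0.2019]
ee_rot: [-0.0, 0.976, -0.217, -0.0]
contact_force: [1.0, -0.3, -0.7]
opening: 0.0556
grip_force: 0.0
```

```bash
python3 - <<'E'
from h import *
im=eyes.get_image('scene'); cv2.imwrite('pics/end.png',cv2.resize(im[110:280,110:460],None,fx=2.2,fy=2.2,interpolation=cv2.INTER_CUBIC))
E
```

```text
(no output)
```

View pics/end.png

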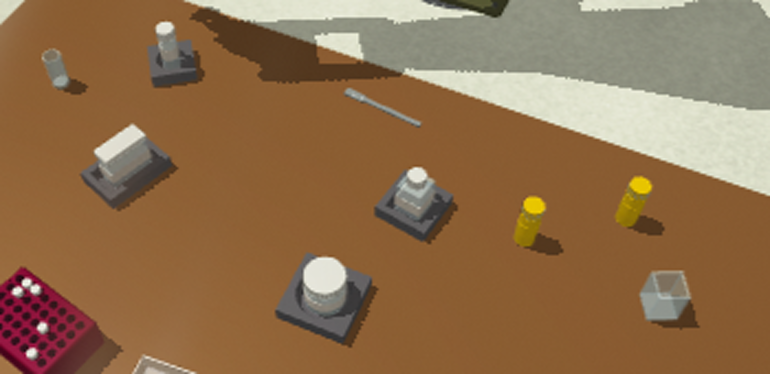

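All four stand upright in their recesses: vial (168,45), slide jar (125,150), square bottle (415,190), jar (324,283). The empties and the yellow vials haven't moved.

```bash
python3 -c "
from workcell import bot
print(bot.close_job())"
```

```text
the job is handed in; nothing more can be done
None
```

The vial, jar, square bottle and slide jar are standing upright and seated in their matching holders, the empties and yellow look-alikes are untouched, and the job was handed in at about 30 s of the 112 s allowed.

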